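# Park the cuvette case in the green bay

## Task

Put the dark-blue cuvette case away in the low bay with the green roof: slide it endways, lying flat, in under the roof until its far end is at the back stop, and leave it lying straight there with its near end standing out. Do not knock over or push away the red-lidded specimen cup.

Things in the scene. Friction and masses are not known exactly. Their poses are not given: they have to be found in the camera images.
- cuvette_case: dark-blue flat closed case, 32 x 90 x 18 mm, about 30 g, lying loose and flat on the work surface. Origin at the centre of its underside; own y along its 90 mm length, x across its 32 mm width, z up. Both ends are alike; either may go in first. A white analyser, 150 mm high, stands just beyond it: its front is at world x = 0.52 m.
- bay_green: The bay to use: low fixed white tunnel, green roof (top at 40 mm), no floor: the case slides on the worktop. Inside 52 mm wide (y), 34 mm high, 50 mm deep (x); walls 6 mm, foot flanges 3 mm high out to y = 46 mm. Origin on the worktop, mid-inside; x points in: mouth at -25 mm (facing the robot within 30 degrees), stop's face at +25 mm. Case home: its centre at x = -20 mm, 40 mm stand out.
- bay_orange: a bay of the same shape with an orange roof, not to be used; the two bays stand about 0.2 m apart and may be in either order. Same origin and axes as the green one.
- cup_red: clear specimen cup standing on its red lid, 54 mm in diameter and 78 mm high, loose, on a thin card between the case and the bays. Origin at the centre of its underside. To be left as it stands.

How it is judged:
By the outcome, as a careful person would: the job done as asked, in the order asked, and still so for the second after the job is handed in, with the robot touching nothing.
It also fails if it takes over 40 s, if anything falls off the work surface, if the arm or the gripper's body presses on something with over 40 N, if the wrist force passes 120 N, or if a joint passes its speed limit or range.

## Robot

A 7-joint arm with a two-finger parallel gripper is mounted at the origin on a cart in front of the work surface, level with it; the furniture and walls round the work are solid. World frame = base frame: x ahead of the robot, y to its left, z up, the work surface at z = 0. Lengths are in m, angles in rad, forces in N, time in s.
With the tool pointing down it reaches from about 0.4 to 0.85 m from the base axis. Payload 6.9 kg.
Tool frame: the origin (TCP) lies on the centre line of the jaws, within the pads' length; the fingertips stand 22 mm ahead of it and the grasp point (between the pads) lies 3 mm ahead of it; z points along the fingers, y is the line along which they close (so a half turn about z gives the same grasp; the last joint's range is limited). The gripper opens to 85 mm and grips with 20 to 120 N. Pads are 22 mm wide; open, the fingers measure 114 mm over their backs; the gripper's body (76 mm by 85 mm) begins 54 mm behind the grasp point. The pads swing forward as they close: fully open they stand 13 mm farther back than shut.
Start: joints at [-1.04, 0.507, -0.238, 1.5, 0.126, 1.149, -0.155], TCP at [0.258, 0.569, 0.253] pointing down, gripper open.
Joint ranges: [-3.08, 3.08], [-0.24, 2.05], [-1.43, 1.35], [0, 2.5], [-1.52, 4.66], [0.17, 1.96], [-2.89, 2.89]. Speed limits (rad/s): [2.39, 2.39, 3.14, 3.14, 3.14, 3.14, 3.14].

## Interface

Orientations are given as [roll, pitch, yaw] about the fixed x, y, z axes, in that order (R = Rz(yaw) Ry(pitch) Rx(roll)).
In Python, from workcell import arm gives the robot as it stands.
- The arm moves only by the shell command python3 -m handwheel 'ROWS' [FORCE]. ROWS is JSON, a list of rows, each a list of 7 numbers: the shift along the tool's x, y, z each as a share of 0.15 m, from -1 to 1, then the turn, a rotation vector about the tool's x, y, z each as a share of 2 rad, from -1 to 1, then the closure, from 0 (fully open) to 1 (shut). In form: [[tx, ty, tz, wx, wy, wz, jaw], ...]. A call has 1 to 12 rows; each row is the pose to reach, as a shift and turn from the pose commanded when the call began, along the tool's axes at that moment; what a row does not reach only later rows make up. A row lasts 1/8 s, in which the tool goes at most 62.5 mm and 10.7 degrees, less where a joint would pass 70% of its speed; a pose out of reach is approached as far as the arm can. A call with a number of a shift or a turn outside -1 to 1 is refused whole. A call with a gripper value outside its range is refused whole. The fingers move at their own pace and stop on an object; FORCE is the grip in N (left out, the last holds). Time passes only in rows, so rows that repeat a pose let the fingers close. It gives the time, the measured TCP pose, the force, the opening and the grip force at its end, in the units of the state.
- arm.sense(): the state, without advancing time (a new reading comes with each control period).
- arm.get_image(name): name is "side" or "top"; returns the picture (420x560x3 uint8, red, green, blue); there is no depth.
- arm.camera_params(name): a dict with "mtx" (3x3 intrinsics, pixels), "world_from_camera" (4x4, takes a point from camera to world coordinates). Camera axes: x right, y up, looking along -z (the intrinsics and any distortion apply to the point x, -y, -z); pixel columns grow to the right and rows downward; lengths in m; the calibration is good to about 2 mm. A picture is of the moment at which its call begins. camera_params takes no time and is no camera call.
- arm.close_job(): hands the job in; it is judged then, once.
The state is a dict: "time_s": time; "joints": joint angles; "dq": joint speeds; "effort": joint torques, N m; "tcp_pos": TCP position; "tool_rot": TCP orientation; "wrist_force": force on the tool from outside, world axes, zero at the start; "ft_torque": the same for the moment, N m; "grip_width": opening from 0.0 (shut) to 1.0 (fully open); "grasp_force": force on a finger pad.
Only numpy, scipy, OpenCV 4.12 (cv2) and the standard library are available. Lean on these libraries where they do the work, as an engineer would, in place of code of your own. Each camera call takes 0.05 s, during which the arm holds its last target. There are 200 camera calls.

## Working session

There is one attempt and no reset: what is moved stays moved. The work goes in short steps, Python scripts to look and compute and a shell command to move; the robot and the scene stay as the last step left them, time stands still between calls to the robot, and variables do not carry over. Pictures are saved under pics/ and viewed, at most 10 in all, crops included, and the job is handed in when it is done.

```bash
mkdir -p pics; cat > h.py <<'E'
import numpy as np, cv2
from workcell import arm
def snap(n,f):
    im=arm.get_image(n); cv2.imwrite('pics/'+f,np.ascontiguousarray(im[:,:,::-1])); return im
def ray(n,u,v):
    c=arm.camera_params(n); T=np.array(c['world_from_camera']); K=np.array(c['mtx'])
    x=(u-K[0,2])/K[0,0]; y=(v-K[1,2])/K[1,1]
    return T[:3,3], T[:3,:3]@np.array([x,-y,-1])
def pt(n,u,v,z=0):
    o,d=ray(n,u,v); return o+d*(z-o[2])/d[2]
def proj(n,p):
    c=arm.camera_params(n); T=np.array(c['world_from_camera']); K=np.array(c['mtx'])
    q=T[:3,:3].T@(np.array(p)-T[:3,3]); return K[0,2]+K[0,0]*q[0]/-q[2], K[1,2]+K[1,1]*(-q[1])/-q[2]
E
python3 - <<'E'
from h import *
np.set_printoptions(precision=4,suppress=True)
for n in('top','side'):
    snap(n,n+'1.png'); print(arm.camera_params(n))
s=arm.sense(); print(s)
E
```

```text
{'mtx': array([[384.8786,   0.    , 274.8716],
       [  0.    , 384.8786, 213.588 ],
       [  0.    ,   0.    ,   1.    ]]), 'world_from_camera': array([[ 0.0126,  0.9851, -0.1717,  0.3337],
       [-0.9999,  0.0108, -0.0114,  0.0804],
       [-0.0093,  0.1719,  0.9851,  0.9228],
       [ 0.    ,  0.    ,  0.    ,  1.    ]])}
{'mtx': array([[503.7121,   0.    , 269.655 ],
       [  0.    , 503.7121, 208.1076],
       [  0.    ,   0.    ,   1.    ]]), 'world_from_camera': array([[ 0.9429,  0.156 , -0.2944,  0.1763],
       [-0.3323,  0.3798, -0.8633, -0.8637],
       [-0.0229,  0.9118,  0.4099,  0.4981],
       [ 0.    ,  0.    ,  0.    ,  1.    ]])}
{'time_s': 0.1, 'joints': array([-1.0405,  0.5082, -0.2375,  1.501 ,  0.1257,  1.1489, -0.1548]), 'dq': array([-0.0005, -0.0028, -0.0003, -0.0021,  0.0008,  0.0007, -0.0005]), 'effort': array([ -0.0045, -62.1844,  -2.1948, -25.0202,   0.0125,   0.0078,
        -0.    ]), 'tcp_pos': array([0.2575, 0.5691, 0.2525]), 'tool_rot': array([-3.14  ,  0.    ,  2.7169]), 'wrist_force': array([0.2621, 0.5774, 0.213 ]), 'ft_torque': array([ 0.0111,  0.0086, -0.0606]), 'grasp_force': 0.0, 'grip_width': 1.0007198688892216}
```

View pics/top1.png

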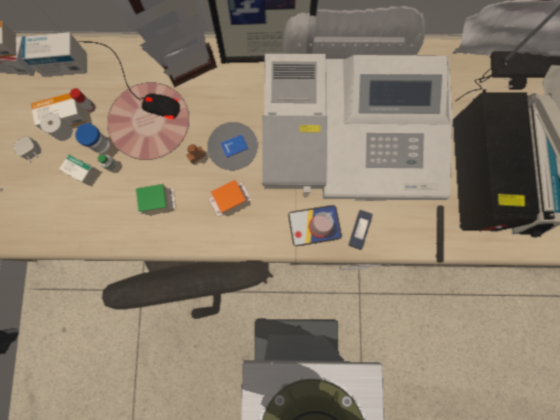

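View pics/side1.png

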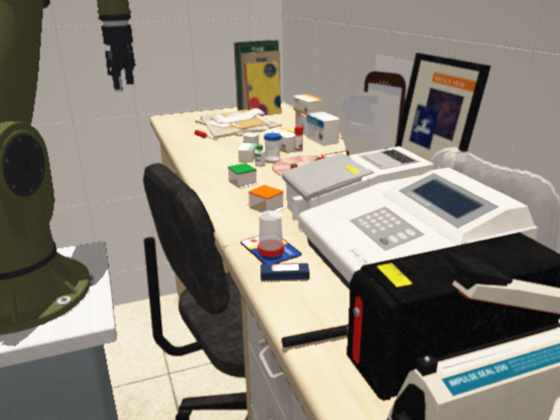

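The top view shows the case at about (361,230), the cup on its card at (322,225), the green bay at (151,198) and the orange bay at (228,196). I'll enlarge both views.

```bash
python3 - <<'E'
from h import *
np.set_printoptions(precision=4,suppress=True)
t=cv2.imread('pics/top1.png'); s=cv2.imread('pics/side1.png')
a=cv2.resize(t[170:260,280:390],None,fx=5,fy=5,interpolation=2); b=cv2.resize(t[170:225,125:195],None,fx=5,fy=5,interpolation=2)
o=np.zeros((600,800,3),np.uint8)
a=cv2.resize(t[180:255,280:380],(400,300),interpolation=2) # 4x
b=cv2.resize(t[170:230,120:220],(400,240),interpolation=2)
c=cv2.resize(s[205:280,220:320],(400,300),interpolation=2)
d=cv2.resize(s[155:215,220:320],(400,240),interpolation=2)
o[:300,:400]=a;o[300:540,:400]=b;o[:300,400:]=c;o[300:540,400:]=d
cv2.imwrite('pics/crop1.png',o)
for p in([.258,.569,.253],[0,0,0],[.5,0,0]): print(proj('top',p),proj('side',p))
print(pt('top',361,230,.018),pt('side',285,272,.018),pt('top',151,198,.04),pt('side',242,170,.04))
E
```

```text
(np.float64(-10.204547356660044), np.float64(322.3626639678913)) (np.float64(124.06597956543362), np.float64(84.73491691643619))
(np.float64(313.2355659572216), np.float64(434.40449559376486)) (np.float64(21.783639187333364), np.float64(294.2618011386462))
(np.float64(312.3074788641107), np.float64(211.79210668664845)) (np.float64(283.90370983169953), np.float64(244.54553821887026))
[ 0.4543 -0.1133  0.018 ] [ 0.4529 -0.1295  0.018 ] [0.5216 0.3825 0.04  ] [0.5193 0.3637 0.04  ]
```

View pics/crop1.png

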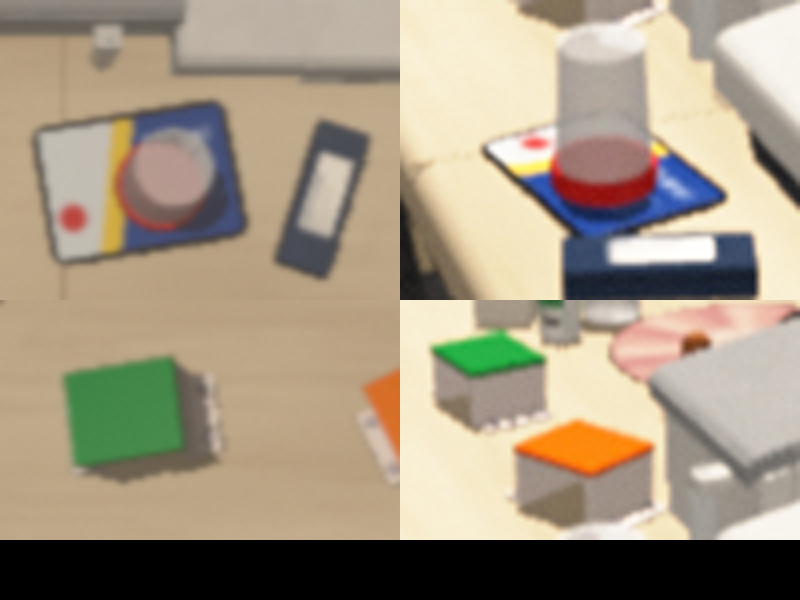

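```bash
python3 - <<'E'
from h import *
np.set_printoptions(precision=4,suppress=True)
def q(n,org,cs,z):
    P=np.array([pt(n,org[0]+(x+.5)/4-.5,org[1]+(y+.5)/4-.5,z) for x,y in cs])
    e=[P[(i+1)%4]-P[i] for i in range(4)]
    print(n,P[:,:2].tolist(),'c',P.mean(0),'len',[round(float(np.linalg.norm(v)),4) for v in e],'ang',[round(float(np.degrees(np.arctan2(v[1],v[0]))),1) for v in e])
q('top',(280,180),[(320,121),(369,135),(327,278),(276,262)],.018)
q('side',(220,205),[(162,236),(353,234),(357,268),(164,270)],.018)
q('top',(120,170),[(64,73),(174,57),(184,149),(76,168)],.04)
q('side',(220,155),[(32,348-300),(103,332-300),(145,357-300),(71,376-300)],.04)
q('top',(280,180),[(118,180),(165,135),(215,180),(165,230)],.0)
print('cup lid top',pt('side',220+605/4-100,205+190/4,.0),'cuptop',pt('side',220+602/4-100,205+42/4,.078),pt('top',280+175/4,180+170/4,.078))
print('orange', pt('top',228,197,.04), 'card corners',[pt('top',280+x/4,180+y/4)[:2] for x,y in((35,130),(220,103),(245,235),(58,262))])
print('analyser front base', pt('top',280+250/4,180+75/4),pt('top',310,199))
E
```

```text
top [[0.5026350515358543, -0.11122721538273884], [0.4944747853342849, -0.1401215926952073], [0.40910556177687357, -0.11296625401361622], [0.4181408025970916, -0.08332662595441866]] c [ 0.4561 -0.1119  0.018 ] len [0.03, 0.0896, 0.031, 0.089] ang [-105.8, 162.4, 73.0, -18.3]
side [[0.42037210877112574, -0.08460902685104277], [0.5038409603119836, -0.11575800274351444], [0.49355059516787614, -0.14411681837063983], [0.41166362418162106, -0.11361699724876773]] c [ 0.4574 -0.1145  0.018 ] len [0.0891, 0.0302, 0.0874, 0.0303] ang [-20.5, -109.9, 159.6, 73.3]
top [[0.5456830864851623, 0.4205782605747453], [0.5560744691314187, 0.35598954805180083], [0.500740950504621, 0.34664619702502975], [0.4887537359321115, 0.4092601941229396]] c [0.5228 0.3831 0.04  ] len [0.0654, 0.0561, 0.0638, 0.058] ang [-80.9, -170.4, 100.8, 11.2]
side [[0.49067704056012884, 0.4051863832422279], [0.5452246863081577, 0.4179997236440446], [0.5563585232471987, 0.3575669210724205], [0.5000514621847589, 0.3415979926579361]] c [0.5231 0.3806 0.04  ] len [0.056, 0.0614, 0.0585, 0.0643] ang [13.2, -79.6, -164.2, 98.4]
top [[0.46836325323704586, 0.007823496580096775], [0.4963168158733502, -0.020796842426761983], [0.46902230999419325, -0.05077457002898232], [0.43830480412129724, -0.020337583215090244]] c [ 0.468 -0.021  0.   ] len [0.04, 0.0405, 0.0432, 0.0412] ang [-45.7, -132.3, 135.3, 43.1]
cup lid top [ 0.4643 -0.022   0.    ] cuptop [ 0.4676 -0.0132  0.078 ] [ 0.4621 -0.0184  0.078 ]
orange [0.5259 0.2012 0.04  ] card corners [array([0.4976, 0.0573]), array([ 0.5156, -0.0554]), array([ 0.4349, -0.0692]), array([0.4174, 0.043 ])]
analyser front base [ 0.5332 -0.0739  0.    ] [0.5318 0.0055 0.    ]
```

```bash
cat >> h.py <<'E'
from scipy.spatial.transform import Rotation as Ro
def go(x,y,z,ya):
    """shares for TCP target, tool y at world angle ya deg, pointing down"""
    s=arm.sense(); R=Ro.from_euler('xyz',s['tool_rot']); T=Ro.from_euler('xyz',[np.pi,0,np.radians(ya+90)])
    d=R.inv().apply(np.array([x,y,z])-s['tcp_pos'])/.15; w=(R.inv()*T).as_rotvec()/2
    print('t',s['time_s'],'shift',d.round(3),'turn',w.round(3),'F',s['wrist_force'].round(1),'grip',round(s['grip_width'],3),s['grasp_force'],'pos',s['tcp_pos'].round(4),s['tool_rot'].round(3))
E
python3 -c "
from h import *
go(.431,-.104,.16,71.5)"
```

```text
t 0.1 shift [-2.903 -3.611  0.623] turn [-0.001 -0.    -0.051] F [0.3 0.6 0.2] grip 1.001 0.0 pos [0.2575 0.5691 0.2525] [-3.14   0.     2.717]
```

```bash
python3 -m handwheel '[[-0.24,-0.3,0,0,0,-0.02,0.4],[-0.5,-0.6,0,0,0,-0.05,0.4],[-0.73,-0.9,0,0,0,-0.05,0.4],[-0.73,-0.9,0,0,0,-0.05,0.4]]'; python3 -c "
from h import *
go(.431,-.104,.16,71.5)"
```

```text
time_s: 0.6
tcp_pos: [0.3035, 0.3966, 0.2532]
tool_rot: [-3.139, 0.002, 2.811]
wrist_force: [0.4, 1.0, 0.2]
grip_width: 0.604
grasp_force: 0.0
t 0.6 shift [-1.888 -2.878  0.633] turn [-0.001  0.001 -0.004] F [0.4 1.  0.2] grip 0.604 0.0 pos [0.3035 0.3966 0.2532] [-3.139e+00  2.000e-03  2.811e+00]
```

```bash
python3 -m handwheel '[[-0.2,-0.3,0,0,0,0,0.4],[-0.4,-0.6,0,0,0,0,0.4],[-0.63,-0.95,0,0,0,0,0.4],[-0.63,-0.95,0,0,0,0,0.4]]'; python3 -m handwheel '[[-0.2,-0.3,0,0,0,0,0.4],[-0.4,-0.6,0,0,0,0,0.4],[-0.63,-0.95,0,0,0,0,0.4],[-0.63,-0.95,0,0,0,0,0.4]]'; python3 -c "
from h import *
go(.431,-.104,.16,71.5)"
```

```text
time_s: 1.1
tcp_pos: [0.3469, 0.2323, 0.2532]
tool_rot: [-3.14, 0.001, 2.81]
wrist_force: [-0.4, 0.0, -0.2]
grip_width: 0.601
grasp_force: 0.0
time_s: 1.6
tcp_pos: [0.3911, 0.068, 0.2533]
tool_rot: [-3.141, 0.001, 2.81]
wrist_force: [-0.5, -0.2, -0.3]
grip_width: 0.597
grasp_force: 0.0
t 1.6 shift [-0.624 -0.997  0.623] turn [-0.     0.    -0.004] F [-0.5 -0.2 -0.3] grip 0.597 0.0 pos [0.3911 0.068  0.2533] [-3.141e+00  1.000e-03  2.810e+00]
```

```bash
python3 -m handwheel '[[-0.2,-0.3,0,0,0,0,0.4],[-0.4,-0.6,0,0,0,0,0.4],[-0.62,-0.99,0,0,0,0,0.4],[-0.62,-0.99,0.62,0,0,0,0.4],[-0.62,-0.99,0.62,0,0,0,0.4],[-0.62,-0.99,0.62,0,0,0,0.4]]'; python3 - <<'E'
from h import *
t=snap('top','a.png'); s=snap('side','b.png')
go(.431,-.104,.025,71.5)
o=np.zeros((500,800,3),np.uint8)
o[:300,:400]=cv2.resize(t[180:255,280:380],(400,300),interpolation=2)[:,:,::-1]
o[:480,400:]=cv2.resize(s[180:300,220:320],(400,480),interpolation=2)[:,:,::-1]
cv2.imwrite('pics/crop2.png',o)
E
```

```text
time_s: 2.35
tcp_pos: [0.4302, -0.0976, 0.1585]
tool_rot: [-3.142, -0.005, 2.819]
wrist_force: [0.1, 0.4, 0.6]
grip_width: 0.596
grasp_force: 0.0
t 2.45 shift [-0.007 -0.038  0.906] turn [0. 0. 0.] F [0.3 0.3 0.6] grip 0.602 0.0 pos [ 0.4317 -0.0982  0.1609] [3.141 0.    2.819]
```

View pics/crop2.png

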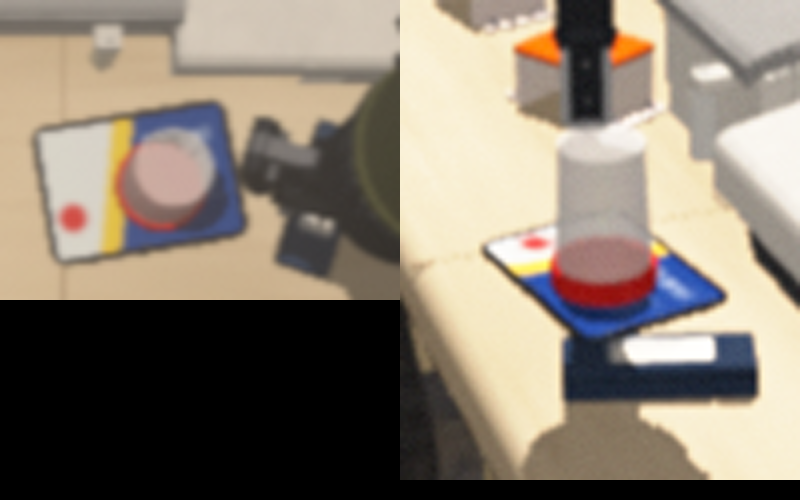

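The case, at (660,365) in the side crop, and the cup, at (600,220), are where they were. The fingers are above the near half of the case. I'll descend, close and lift a little.

```bash
python3 -m handwheel '[[-0.01,-0.04,0.2,0,0,0,0.4],[-0.01,-0.04,0.5,0,0,0,0.4],[-0.01,-0.04,0.7,0,0,0,0.4],[-0.01,-0.04,0.9,0,0,0,0.4],[-0.01,-0.04,0.9,0,0,0,0.4]]' 25; python3 -c "
from h import *
go(.431,-.104,.025,71.5)"
```

```text
time_s: 3.08
tcp_pos: [0.4307, -0.1049, 0.0252]
tool_rot: [3.141, -0.001, 2.818]
wrist_force: [0.2, -0.1, 0.2]
grip_width: 0.597
grasp_force: 0.0
t 3.075 shift [0.    0.006 0.001] turn [ 0. -0. -0.] F [ 0.2 -0.1  0.2] grip 0.597 0.0 pos [ 0.4307 -0.1049  0.0252] [ 3.141e+00 -1.000e-03  2.818e+00]
```

```bash
python3 -m handwheel '[[0,0,0,0,0,0,0.8],[0,0,0,0,0,0,0.8],[0,0,0,0,0,0,0.8],[0,0,0,0,0,0,0.8]]' 30;  python3 -m handwheel '[[0,0,-0.3,0,0,0,0.8],[0,0,-0.9,0,0,0,0.8],[0,0,-0.9,0,0,0,0.8],[0,0,-0.9,0,0,0,0.8]]'; python3 -c "
from h import *
snap('side','c.png'); 
s=cv2.imread('pics/c.png')[150:300,200:340]
cv2.imwrite('pics/crop3.png',cv2.resize(s,None,fx=4,fy=4,interpolation=2))
go(.414,.361,.17,101)"
```

```text
time_s: 3.58
tcp_pos: [0.4313, -0.1057, 0.0269]
tool_rot: [3.141, 0.003, 2.817]
wrist_force: [0.0, 1.4, 8.6]
grip_width: 0.366
grasp_force: 30.7
time_s: 4.08
tcp_pos: [0.4316, -0.106, 0.1633]
tool_rot: [3.141, 0.007, 2.817]
wrist_force: [0.1, -0.6, 0.6]
grip_width: 0.364
grasp_force: 30.0
t 4.125 shift [ 1.098  2.914 -0.057] turn [-0.     0.002 -0.258] F [-0.  -0.3 -0.4] grip 0.368 30.049062967300415 pos [ 0.4307 -0.1058  0.1618] [3.141 0.004 2.817]
```

View pics/crop3.png

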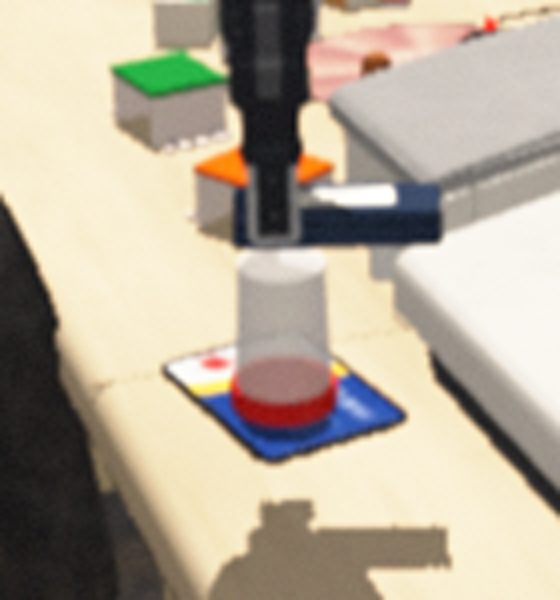

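Secure grip with the case level, and the cup upright below it. I'll carry it across.

```bash
python3 -m handwheel '[[0.12,0.3,-0.05,0,0,0,0.8],[0.25,0.65,-0.05,0,0,0,0.8],[0.37,0.97,-0.05,0,0,0,0.8],[0.37,0.97,-0.05,0,0,0,0.8]]'; python3 -m handwheel '[[0.12,0.3,0,0,0,0,0.8],[0.25,0.65,0,0,0,0,0.8],[0.37,0.97,0,0,0,0,0.8],[0.37,0.97,0,0,0,0,0.8]]';python3 -m handwheel '[[0.12,0.3,0,0,0,-0.08,0.8],[0.25,0.65,0,0,0,-0.17,0.8],[0.36,0.96,0,0,0,-0.26,0.8],[0.36,0.96,0,0,0,-0.26,0.8],[0.36,0.96,0,0,0,-0.26,0.8]]'; python3 -c "
from h import *
go(.414,.361,.05,101)"
```

```text
time_s: 4.62
tcp_pos: [0.4231, 0.054, 0.1668]
tool_rot: [3.141, -0.002, 2.824]
wrist_force: [-0.2, -1.4, -0.8]
grip_width: 0.361
grasp_force: 30.1
time_s: 5.12
tcp_pos: [0.4172, 0.2087, 0.1668]
tool_rot: [3.141, -0.001, 2.823]
wrist_force: [0.4, -1.3, -0.9]
grip_width: 0.366
grasp_force: 30.1
time_s: 5.75
tcp_pos: [0.4131, 0.3566, 0.1668]
tool_rot: [-3.139, -0.002, -2.95]
wrist_force: [0.0, -1.2, -0.1]
grip_width: 0.365
grasp_force: 30.1
t 5.75 shift [-0.012  0.029  0.779] turn [-0.001 -0.001 -0.   ] F [ 0.  -1.2 -0.1] grip 0.365 30.109164118766785 pos [0.4131 0.3566 0.1668] [-3.139e+00 -2.000e-03 -2.950e+00]
```

Descend to 50 mm and look again at the case relative to the bay.

```bash
python3 -m handwheel '[[-0.02,0.03,0.2,0,0,0,0.8],[-0.02,0.03,0.5,0,0,0,0.8],[-0.02,0.03,0.78,0,0,0,0.8],[-0.02,0.03,0.78,0,0,0,0.8],[-0.02,0.03,0.78,0,0,0,0.8]]'; python3 - <<'E'
from h import *
t=snap('top','d.png'); s=snap('side','e.png')
go(.414,.361,.028,101)
o=np.zeros((600,800,3),np.uint8)
o[:,:400]=cv2.resize(t[160:280,110:190],(400,600),interpolation=2)[:,:,::-1]
o[:400,400:]=cv2.resize(s[140:220,190:270],(400,400),interpolation=2)[:,:,::-1]
cv2.imwrite('pics/crop4.png',o)
E
```

```text
time_s: 6.38
tcp_pos: [0.4156, 0.3634, 0.052]
tool_rot: [-3.141, 0.001, -2.948]
wrist_force: [0.1, 0.6, 0.1]
grip_width: 0.367
grasp_force: 30.1
t 6.475 shift [ 0.017 -0.02   0.164] turn [0.001 0.001 0.001] F [0.8 0.1 0.2] grip 0.366 30.104366540908813 pos [0.4158 0.3643 0.0527] [ 3.140e+00  3.000e-03 -2.948e+00]
```

View pics/crop4.png

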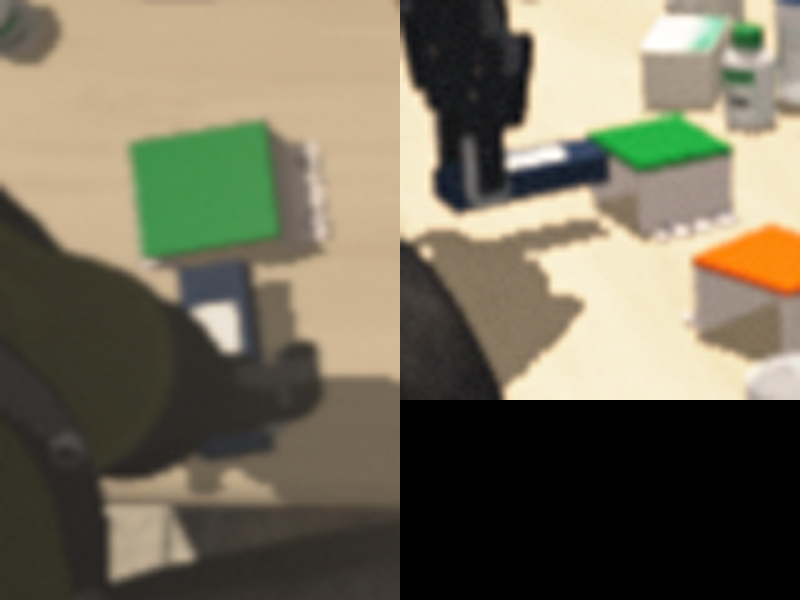

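```bash
python3 - <<'E'
from h import *
np.set_printoptions(precision=4,suppress=True)
f=lambda cs,z:np.array([pt('top',110+(x+.5)/5-.5,160+(y+.5)/5-.5,z)[:2] for x,y in cs])
C=f([(180,268),(247,263),(272,450),(203,456)],.0437); B=f([(130,146),(267,121),(280,236),(145,260)],.04)
a=lambda v:np.degrees(np.arctan2(v[1],v[0])).round(1)
for P in(C,B): print(P.tolist(),P.mean(0),'len',np.linalg.norm(P[0]-P[3]).round(4),np.linalg.norm(P[1]-P[0]).round(4),'ang',a(P[0]-P[3]),a(P[1]-P[2]),a(P[0]-P[1])-90)
ang=np.radians(10.8); u=np.array([np.cos(ang),np.sin(ang)]); n=np.array([-u[1],u[0]])
O=B.mean(0)-.003*u
print('case centre in bay frame',(C.mean(0)-O)@u,(C.mean(0)-O)@n)
print('gripper in bay', (arm.sense()['tcp_pos'][:2]-O)@u,(arm.sense()['tcp_pos'][:2]-O)@n)
E
```

```text
[[0.4845613259252445, 0.39132500605418025], [0.4872650342594661, 0.36021164467835054], [0.4005389762927464, 0.3431356198378927], [0.39742407877850355, 0.3746134038448808]] [0.4424 0.3673] len 0.0887 0.0312 ang 10.9 11.1 5.0
[[0.5434389162336581, 0.42046916163631465], [0.5562540006002019, 0.35629769988924015], [0.5009190614293119, 0.34671590953216175], [0.48881245011478325, 0.40932322828567747]] [0.5224 0.3832] len 0.0558 0.0654 ang 11.5 9.8 11.299999999999997
case centre in bay frame -0.0784689800660427 -0.0006253940981453541
gripper in bay -0.10519755198975304 0.0014157965221697612
```

```bash
python3 -m handwheel '[[0,0,0.08,0,0,0,0.8],[0,0,0.16,0,0,0,0.8],[0,0,0.16,0,0,0,0.8],[-0.12,0,0.16,0,0,0,0.8],[-0.24,0,0.16,0,0,0,0.8],[-0.34,0,0.16,0,0,0,0.8],[-0.34,0,0.16,0,0,0,0.8],[-0.34,0,0.16,0,0,0,0.8]]'; python3 -c "
from h import *
go(.4725,.3743,.028,101)"
```

```text
time_s: 7.48
tcp_pos: [0.4638, 0.3739, 0.0264]
tool_rot: [-3.141, -0.001, -2.946]
wrist_force: [-0.5, 0.5, -0.0]
grip_width: 0.364
grasp_force: 31.5
t 7.475 shift [-0.057 -0.009 -0.011] turn [-0.    -0.001  0.002] F [-0.5  0.5 -0. ] grip 0.364 31.518883109092712 pos [0.4638 0.3739 0.0264] [-3.141e+00 -1.000e-03 -2.946e+00]
```

```bash
python3 -m handwheel '[[-0.02,0,0,0,0,0,0.8],[-0.04,0,0,0,0,0,0.8],[-0.04,0,0,0,0,0,0.8]]'; python3 -m handwheel '[[-0.01,0,0,0,0,0,0.8],[-0.02,0,0,0,0,0,0.8],[-0.02,0,0,0,0,0,0.8]]'
```

```text
time_s: 7.85
tcp_pos: [0.4708, 0.3753, 0.0269]
tool_rot: [3.142, 0.0, -2.947]
wrist_force: [-0.1, -0.6, -0.6]
grip_width: 0.365
grasp_force: 31.5
time_s: 8.22
tcp_pos: [0.4731, 0.3758, 0.0266]
tool_rot: [-3.141, -0.001, -2.946]
wrist_force: [-1.9, 0.0, -0.6]
grip_width: 0.363
grasp_force: 31.6
```

```bash
python3 -m handwheel '[[-0.01,0,0,0,0,0,0.8],[-0.01,0,0,0,0,0,0.8]]'; python3 -m handwheel '[[-0.01,0,0,0,0,0,0.8],[-0.01,0,0,0,0,0,0.8]]'; python3 -c "
from h import *
go(.4725,.3743,.026,101)"
```

```text
time_s: 8.48
tcp_pos: [0.4732, 0.3758, 0.0264]
tool_rot: [-3.141, -0.003, -2.946]
wrist_force: [-5.2, -1.2, 2.1]
grip_width: 0.364
grasp_force: 31.8
time_s: 8.72
tcp_pos: [0.4733, 0.3758, 0.0262]
tool_rot: [-3.14, -0.006, -2.945]
wrist_force: [-9.9, -1.7, 4.1]
grip_width: 0.365
grasp_force: 32.0
t 8.725 shift [ 0.007 -0.009  0.002] turn [-0.001 -0.003  0.002] F [-9.9 -1.7  4.1] grip 0.365 32.047998905181885 pos [0.4733 0.3758 0.0262] [-3.14  -0.006 -2.945]
```

Firm at the stop. I'll relax the push, open partly and lift.

```bash
python3 -m handwheel '[[0.01,0,0,0,0,0,0.8],[0.015,0,0,0,0,0,0.8],[0.015,0,0,0,0,0,0.55],[0.015,0,0,0,0,0,0.4],[0.015,0,0,0,0,0,0.4],[0.015,0,-0.2,0,0,0,0.4],[0.015,0,-0.5,0,0,0,0.4],[0.2,0,-0.9,0,0,0,0.4],[0.6,0,-0.9,0,0,0,0.4],[0.9,0,-0.9,0,0,0,0.4],[0.9,0.4,-0.9,0,0,0,0.4],[0.9,0.8,-0.9,0,0,0,0.4]]'; python3 - <<'E'
from h import *
t=snap('top','f.png'); s=snap('side','g.png')
o=np.zeros((600,800,3),np.uint8)
o[:,:400]=cv2.resize(t[160:280,110:190],(400,600),interpolation=2)[:,:,::-1]
o[:,400:]=cv2.resize(s[150:300,210:310],(400,600),interpolation=2)[:,:,::-1]
cv2.imwrite('pics/crop5.png',o)
E
```

```text
time_s: 10.22
tcp_pos: [0.3208, 0.4688, 0.1626]
tool_rot: [3.141, 0.001, -2.948]
wrist_force: [0.3, 0.5, -0.4]
grip_width: 0.602
grasp_force: 0.0
```

View pics/crop5.png

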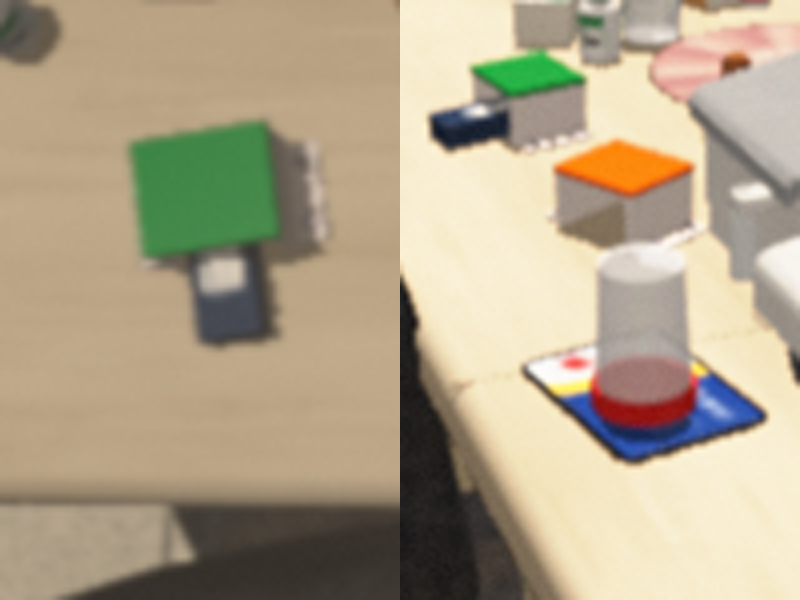

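The case lies straight in the green bay, with its near end at crop (200,342)–(268,332). The cup is untouched. I'll check the near end's depth.

```bash
python3 - <<'E'
from h import *
ang=np.radians(10.8); u=np.array([np.cos(ang),np.sin(ang)]); n=np.array([-u[1],u[0]]); O=np.array([.5224,.3832])-.003*u
for x,y in((200,342),(268,332),(190,256),(256,246)):
    p=pt('top',110+(x+.5)/5-.5,160+(y+.5)/5-.5,.018)[:2]; print(((p-O)@u).round(4),((p-O)@n).round(4))
E
```

```text
-0.0638 0.018
-0.0648 -0.0145
-0.0216 0.0177
-0.0224 -0.0141
```

Near end measures −64 mm (ideal −65) and the case is straight and centred to within 2 mm.

```bash
python3 -c "
from workcell import arm
print(arm.close_job())"
```

```text
the job is handed in; nothing more can be done
None
```

The cuvette case is in the green-roofed bay, lying flat and straight against the back stop with about 40 mm standing out; the red-lidded cup was not moved, and the job was handed in at about 10 s.

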